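# Tumble castings off the step and put them away in the drawer

## Robot

A 7-joint arm with a two-finger parallel gripper is mounted at the origin on the work surface. World frame = base frame: x ahead of the robot, y to its left, z up, the work surface at z = 0. Lengths are in mm, angles in rad, forces in N, time in s.
With the tool pointing down it reaches from about 425 to 950 mm from the base axis. Payload 4.7 kg.
Tool frame: the origin (TCP) lies midway between the tips of the shut fingers; the grasp point (between the pads) lies 19 mm behind it; z points along the fingers, y is the line along which they close (so a half turn about z gives the same grasp; the last joint's range is limited). The gripper opens to 87 mm and grips with 3 to 60 N. Pads are 19 mm wide; open, the fingers measure 117 mm over their backs; the gripper's body (75 mm by 190 mm) begins 51 mm behind the grasp point.
Start: joints at [-1.302, 0.469, -0.049, 1.532, 0.024, 1.141, -0.082], TCP at [198.016, 645.321, 222.573] pointing down, gripper open.
Joint ranges: [-2.59, 2.59], [-0.33, 1.99], [-1.39, 1.29], [0.1, 2.45], [-1.04, 4.18], [0.21, 1.99], [-2.66, 2.66]. Speed limits (rad/s): [2.57, 2.57, 3.14, 3.14, 3.14, 3.14, 3.14].

## Interface

Orientations are given as a 3x3 rotation matrix whose columns are the frame's x, y, z axes.
In Python, from cell import robot, claw, viewer, job gives the robot as it stands. Calls block until the motion is done:
- robot.move_pose(position, orientation): joint-space move of the TCP to a pose.
- robot.move_linear(position, velocity=150, rot=None): straight line of the TCP; rot=None keeps the orientation; velocity is the mean speed in mm/s.
- robot.move_joints(angles): joint-space move.
- claw.set_gripper(opening, grasp_force=None): finger opening in mm; grasp_force is the grip in N (None keeps the last); returns when the fingers have stopped.
- robot.hold(seconds).
- robot.ik(position, orientation): joint angles nearest the present ones, or None.
- robot.get_obs(): the state.
- viewer.grab_frame(name): name is "side" or "top" or "wrist"; returns a dict with "image" (420x560x3 uint8, red, green, blue), "intrinsics" (3x3 intrinsics, pixels), "pose" (4x4, takes a point from camera to world coordinates). Camera axes: x right, y down, z forward; pixel columns grow to the right and rows downward; lengths in mm; the calibration is good to about 2 mm. A picture is of the moment at which its call begins. There is no depth.
A pose or a line that the arm cannot do raises robot.Unreachable and nothing moves.
- job.close_job(): hands the job in; it is judged then, once.
The state is a dict: "time": time; "q": joint angles; "qd": joint speeds; "joint_torque": joint torques, N m; "tcp_pos": TCP position; "orientation": TCP orientation; "contact_force": force on the tool from outside, world axes, zero at the start; "torque": the same for the moment, N m; "finger_gap": finger opening in mm; "grip_force": force on a finger pad.
Only numpy, scipy, OpenCV 4.12 (cv2) and the standard library are available. Lean on these libraries where they do the work, as an engineer would, in place of code of your own. Each camera call takes 0.05 s, during which the arm holds its last target. There are 200 camera calls.

## Task

Tumble every casting lying on the raised grey deck over the step's edge so that it ends up standing on its broad flange on the black rubber mat below; do not turn castings over in the air. Only when all of them stand there, pull the drawer of the low cabinet well open by its handle, put all the castings in it standing on their flanges, and push the drawer fully shut. Leave the other things on the bench where they are.

Things in the scene. Friction and masses are not known exactly. Their poses are not given: they have to be found in the camera images.
- casting0: die-cast aluminium housing, 0.4 kg: block 64 x 46 x 66 mm (x, y, z) with a flange plate on its +x end, 8 mm thick, 62 (y) x 76 mm (z), flush with the underside, 10 mm above the top. 72 mm long in all; origin in the middle of these 72 mm, of the width and of the 66 mm. +x points out of the flange, so straight down when standing on it. None if absent
- casting1: die-cast aluminium housing, 0.4 kg: block 64 x 46 x 66 mm (x, y, z) with a flange plate on its +x end, 8 mm thick, 62 (y) x 76 mm (z), flush with the underside, 10 mm above the top. 72 mm long in all; origin in the middle of these 72 mm, of the width and of the 66 mm. +x points out of the flange, so straight down when standing on it. None if absent
- casting2: die-cast aluminium housing, 0.4 kg: block 64 x 46 x 66 mm (x, y, z) with a flange plate on its +x end, 8 mm thick, 62 (y) x 76 mm (z), flush with the underside, 10 mm above the top. 72 mm long in all; origin in the middle of these 72 mm, of the width and of the 66 mm. +x points out of the flange, so straight down when standing on it. None if absent
- station: turning station, fixed, on the left or right of the bench: grey deck 61 mm high; its step edge drops 55 mm to a black rubber mat 6 mm thick. Origin at bench level under the middle of the edge; +x points out over the mat, roughly away from the robot. Deck from x = -190 mm to 0, mat 0 to 180 mm, both y = -175 to 175 mm
- step_edge (a point): middle of the step's upper edge (61 mm high). The castings start lying on the deck, +z (dark bore) up, flange roughly towards this edge. Pushed slowly, flange leading and square to the edge, a casting tips over by itself once its middle has just passed the edge, and lands on its flange
- drawer_handle (a point): middle of the bar handle of the low grey cabinet beside the station (235 x 340 x 124 mm high); moves with the drawer. The bar is 10 mm thick, 140 mm long in y, 78 mm above the bench, its middle line 42 mm before the front panel (gap 37 mm). +x points into the cabinet, z up; the drawer opens to -x. The panel is 12 mm thick, 16 to 110 mm above the bench
- drawer_in (a point): middle of the drawer's inner floor, 22 mm above the bench; moves with the drawer, axes as the handle's. Inside 199 mm (x) by 300 mm (y), side and back walls 39 mm high. The handle bar is 153.5 mm before it (-x). Only the part drawn out in front of the cabinet is free from above; the room under the cabinet's top reaches 112 mm above the bench
- drawer (a joint): how far the drawer is pulled out (m): 0 shut, 0.19 fully open; it starts shut or up to 15 mm ajar, needs about 2 to 5 N and stays where it is left
- brush: dusting brush 170 mm long lying on the bench between station and cabinet; leave it alone
- tissue_box: paper tissue box 80 x 150 x 50 mm on top of the cabinet; leave it alone
- tape_roll: roll of clear tape, 80 mm across, 40 mm high, on top of the cabinet; leave it alone
- spray: small white bottle 44 mm across, 85 mm high, standing on the bench between station and cabinet; leave it alone
Not all that is in view belongs to the job. What is shaped like the casting2 but blue is not meant. What is shaped like the casting1 but purple is not meant.

How it is judged:
By the outcome, as a careful person would: the job done as asked, in the order asked, and still so for the second after the job is handed in, with the robot touching nothing.
Of casting0, casting1, casting2 only 2 to 3 are there at a start; the rules pass over those that are not, and their reading is None.
At some moment in a run one of casting0, casting1, casting2 may be knocked a few centimetres aside while the robot is not near it.
It also fails if it takes over 210 s, if anything falls off the work surface, if the arm or the gripper's body presses on something with over 40 N, if the wrist force passes 120 N, or if a joint passes its speed limit or range.

## Working session

There is one attempt and no reset: what is moved stays moved. The work goes in short steps, each a Python script; the robot and the scene stay as the last script left them, time stands still between calls to the robot, and variables do not carry over. Pictures are saved under pics/ and viewed, at most 14 in all, crops included, and the job is handed in when it is done.

```bash
ls; mkdir -p pics
python3 - <<'E'
from cell import robot, claw, viewer, job
import cv2, numpy as np
for n in ["top","side"]:
    f=viewer.grab_frame(n); cv2.imwrite(f"pics/{n}0.png",f["image"][:,:,::-1]); print(n,f["intrinsics"].tolist(),np.round(f["pose"],3).tolist())
o=robot.get_obs(); print({k:np.round(v,3).tolist() for k,v in o.items()})
E
```

```text
pics
top [[450.30176474126785, 0.0, 280.61063776874215], [0.0, 450.30176474126785, 214.70805114917158], [0.0, 0.0, 1.0]] [[0.026, -0.994, 0.106, 406.475], [-1.0, -0.028, -0.011, 77.836], [0.013, -0.105, -0.994, 1494.915], [0.0, 0.0, 0.0, 1.0]]
side [[478.99946174813414, 0.0, 278.6377913910629], [0.0, 478.99946174813414, 211.69129807234276], [0.0, 0.0, 1.0]] [[0.982, -0.149, 0.115, 391.23], [-0.188, -0.777, 0.601, -619.136], [-0.001, -0.611, -0.791, 998.281], [0.0, 0.0, 0.0, 1.0]]
{'time': 0.1, 'q': [-1.302, 0.469, -0.049, 1.534, 0.024, 1.141, -0.082], 'qd': [-0.002, -0.001, -0.001, -0.002, -0.001, 0.0, -0.001], 'joint_torque': [0.001, -50.917, -0.081, -23.683, -0.061, 0.034, 0.0], 'tcp_pos': [197.901, 644.773, 221.6], 'orientation': [[-0.956, 0.293, -0.0], [0.293, 0.956, -0.002], [-0.0, -0.002, -1.0]], 'contact_force': [0.454, 0.506, 0.21], 'torque': [-0.035, -0.02, 0.0], 'grip_force': 0.0, 'finger_gap': 87.052}
```

View pics/top0.png

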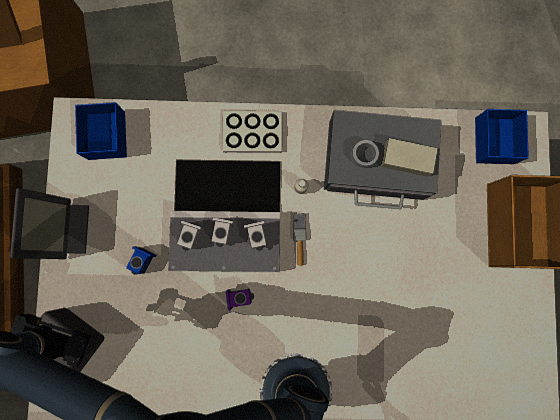

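View pics/side0.png

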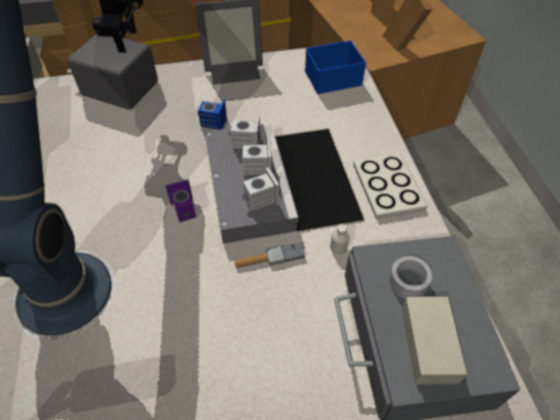

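The top view shows three white castings on the deck, at about (188,234), (222,231) and (257,234). Their flanges face the black mat at (228,185). The cabinet handle is at about (385,203), the brush at (300,240) and the spray at (302,186). The blue and purple decoys are off the deck. Next I'll measure coarsely and get a wrist view.

```bash
cat > h.py <<'E'
from cell import robot, claw, viewer, job
import cv2, numpy as np
def grab(n,save=None):
    f=viewer.grab_frame(n)
    if save: cv2.imwrite(f"pics/{save}.png",f["image"][:,:,::-1])
    return f
def ray(f,uv,z):
    uv=np.atleast_2d(np.asarray(uv,float)); d=np.c_[uv,np.ones(len(uv))]@np.linalg.inv(f["intrinsics"]).T@f["pose"][:3,:3].T
    o=f["pose"][:3,3]; return o+d*((z-o[2])/d[:,2])[:,None]
def proj(f,P):
    P=np.atleast_2d(P); c=(P-f["pose"][:3,3])@f["pose"][:3,:3]; p=c@f["intrinsics"].T; return p[:,:2]/p[:,2:]
def R(yaw): # tool down, tool y axis at angle yaw from world x
    c,s=np.cos(yaw),np.sin(yaw); y=np.array([c,s,0]); z=np.array([0,0,-1.]); return np.c_[np.cross(y,z),y,z]
E
python3 - <<'E'
from h import *
f=grab("top"); hsv=cv2.cvtColor(f["image"],cv2.COLOR_RGB2HSV)
m=((hsv[...,2]<25)).astype(np.uint8); m[:150]=0;m[225:]=0;m[:,:160]=0;m[:,295:]=0
c=max(cv2.findContours(m,0,1)[0],key=cv2.contourArea); r=cv2.boxPoints(cv2.minAreaRect(c)); print("mat px",r.round(1).tolist(),"\n",ray(f,r,6).round(1))
cc=f["image"][205:275,165:290]
for p in [(188,226),(222,222),(257,229),(222,240),(205,240),(205,225)]: print(p,hsv[p[1],p[0]])
print("cast",ray(f,[(188,234),(222,231),(257,234)],127).round(0).tolist(),"handle",ray(f,[(355,205),(416,207)],78).round(0).tolist())
import os
p=ray(f,[(222,210)],61)[0]
robot.move_pose([p[0]-60,p[1],380],R(np.pi/2))
w=grab("wrist","w1"); print(w["intrinsics"].tolist(),w["pose"].round(3).tolist(), robot.get_obs()["time"],robot.get_obs()["q"])
E
```

```text
mat px [[174.8000030517578, 210.0], [175.5, 159.89999389648438], [279.70001220703125, 161.39999389648438], [279.0, 211.39999389648438]] 
 [[570.8 413.4   6. ]
 [739.9 419.8   6. ]
 [745.3  69.9   6. ]
 [575.6  67.7   6. ]]
(188, 226) [ 15  37 152]
(222, 222) [ 18  27 144]
(257, 229) [ 17  34 174]
(222, 240) [ 20  26 175]
(205, 240) [163  43  53]
(205, 225) [158  29  35]
cast [[485.0, 343.0, 127.0], [497.0, 240.0, 127.0], [491.0, 133.0, 127.0]] handle [[595.0, -173.0, 78.0], [594.0, -367.0, 78.0]]
[[351.58372075802566, 0.0, 279.06002478792317], [0.0, 351.58372075802566, 211.9980182910676], [0.0, 0.0, 1.0]] [[-0.002, 0.964, 0.266, 435.805], [1.0, 0.002, 0.001, 251.589], [0.001, 0.266, -0.964, 541.829], [0.0, 0.0, 0.0, 1.0]] 2.1083 [-0.64821522  0.1918119   0.13823133  1.57020453 -0.02708164  1.38230102
  1.06566437]
```

View pics/w1.png

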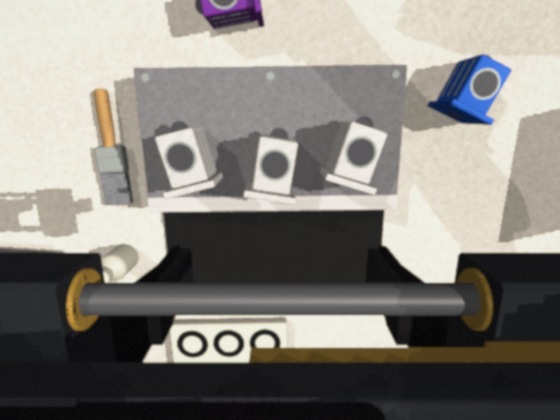

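Run:
```python
from h import *
f=grab("wrist"); im=f["image"]; g=cv2.cvtColor(im,cv2.COLOR_RGB2GRAY); np.save("w.npy",g)
x0,y0=135,70; big=cv2.resize(im[60:215,130:410],None,fx=2.8,fy=2.8,interpolation=cv2.INTER_CUBIC)
cv2.imwrite("pics/crop1.png",big[:,:,::-1])
for t in (150,170,190,205):
    m=(g>t).astype(np.uint8); m[:70]=0;m[215:]=0;m[:,:150]=0;m[:,396:]=0
    for c in cv2.findContours(m,cv2.RETR_EXTERNAL,1)[0]:
        if cv2.contourArea(c)>60: print(t,cv2.contourArea(c),[np.round(a,1).tolist() if not np.isscalar(a) else round(a,1) for a in cv2.minAreaRect(c)])
```

```text
150 11083.5 [[272.5, 167.5], [245.0, 93.0], -0.0]
150 82.0 [[269.5, 77.5], [13.0, 9.0], 90.0]
170 1926.0 [[274.4, 165.5], [38.1, 53.8], 9.5]
170 1989.5 [[181.4, 157.6], [55.7, 38.7], 72.6]
170 6087.0 [[272.5, 168.0], [245.0, 92.0], -0.0]
190 3414.5 [[272.5, 197.5], [245.0, 33.0], -0.0]
190 257.5 [[350.9, 183.8], [50.9, 6.2], 17.4]
190 1836.5 [[274.7, 165.2], [37.3, 52.5], 8.7]
190 1899.0 [[181.3, 157.7], [54.8, 37.7], 72.6]
190 1893.0 [[360.5, 152.9], [37.2, 54.6], 19.0]
205 3175.0 [[272.5, 197.5], [245.0, 33.0], -0.0]
205 218.0 [[350.9, 183.8], [50.3, 5.4], 17.4]
205 1767.0 [[274.7, 165.3], [36.5, 51.7], 8.7]
205 1823.0 [[181.2, 157.8], [54.1, 36.7], 72.6]
205 1813.5 [[360.5, 152.9], [36.3, 54.1], 19.4]
```

View pics/crop1.png

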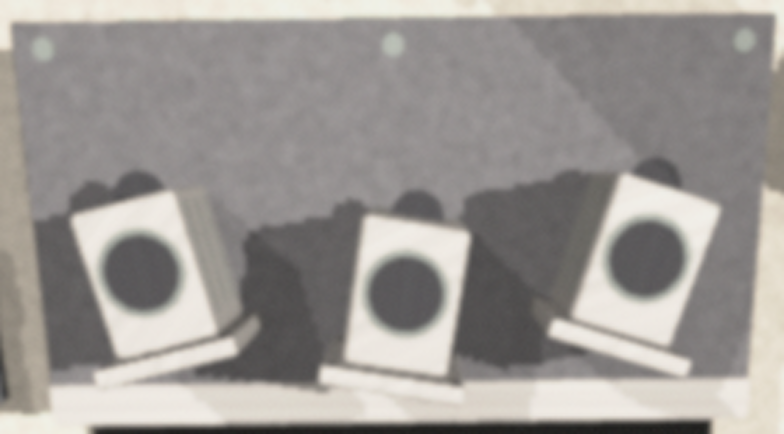

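The wrist crop shows the three castings cleanly. Their block tops are bright rectangles centred near px (181,158), (275,165) and (360,153), with the flange strips towards the white edge stripe at row ~205. I'll compute poses.

```bash
cat >> h.py <<'E'
VIEW=([517-60+0.0,240.,380.],R(np.pi/2))
def deck(ztop=127,t=195):
    """lying castings on the deck from the wrist camera at VIEW: list of (origin xy, yaw of flange axis)"""
    f=grab("wrist"); g=cv2.cvtColor(f["image"],cv2.COLOR_RGB2GRAY); m=(g>t).astype(np.uint8); m[:70]=0; m[:,:150]=0; m[:,396:]=0; m[235:]=0
    out=[]
    for c in cv2.findContours(m,cv2.RETR_EXTERNAL,1)[0]:
        if not 1300<cv2.contourArea(c)<2800: continue
        P=ray(f,c[:,0],ztop)[:,:2].astype(np.float32)
        (cx,cy),(w,h),a=cv2.minAreaRect(P); a=np.deg2rad(a)+(np.pi/2 if h>w else 0)
        a=(a+np.pi/2)%np.pi-np.pi/2
        out.append((np.array([cx,cy])+4*np.array([np.cos(a),np.sin(a)]),a,max(w,h),min(w,h)))
    return sorted(out,key=lambda o:o[0][1]),f,g
E
python3 - <<'E'
from h import *
robot.move_pose(*VIEW)
o,f,g=deck()
for c in o: print(c[0].round(1),np.rad2deg(c[1]).round(1),c[2:])
# step edge: last bright row above the black mat
pts=[]
for u in range(175,380,5):
    col=g[195:225,u].astype(float); k=np.argmin(np.diff(cv2.GaussianBlur(col,(1,3),0).ravel())); pts.append((u,195.5+k))
P=ray(f,pts,61); k=np.polyfit(P[:,1],P[:,0],1); print("edge x=%.4f*y+%.1f"%tuple(k),"res",np.abs(np.polyval(k,P[:,1])-P[:,0]).max(), P[0],P[-1])
corn=[(135,67),(406,66),(397,207),(148,207)]
print(ray(f,corn,61).round(1))
E
```

```text
[488.4 138.4] 14.5 (61.19165802001953, 44.157508850097656)
[497.2 246. ] -8.8 (61.90985107421875, 43.104652404785156)
[482.1 345.5] -17.1 (61.88124465942383, 43.18911361694336)
edge x=0.0103*y+512.8 res 21.726582325023685 [504.44865531  94.28353148  61.        ] [532.08087715 378.7291944   61.        ]
[[325.1  57.1  61. ]
 [323.2 402.7  61. ]
 [509.1 408.2  61. ]
 [509.6  55.7  61. ]]
```

```bash
sed -i 's/^VIEW=.*/VIEW=([502.,250.,380.],R(np.pi\/2))/' h.py
python3 - <<'E'
from h import *
robot.move_pose(*VIEW)
o,f,g=deck()
print(f["pose"][:3,3])
for c in o: print(c[0].round(1),np.rad2deg(c[1]).round(1),c[2:])
gb=cv2.GaussianBlur(g,(3,3),0).astype(float)
pts=[]
for u in range(175,380,5):
    d=np.diff(gb[198:222,u]); k=np.argmin(d); pts.append((u,198.5+k))
P=ray(f,pts,61); k=np.polyfit(P[:,1],P[:,0],1); print("edge x=%.4f*y+%.1f"%tuple(k),"res",np.abs(np.polyval(k,P[:,1])-P[:,0]).max(), P[0],P[-1])
print(ray(f,[(135,67),(406,66),(397,207),(148,207)],61).round(1))
t=grab("top"); print(ray(t,[(170,213),(280,213)],61).round(1))
h=cv2.cvtColor(t["image"],cv2.COLOR_RGB2GRAY); cv2.imwrite("pics/cab.png",cv2.resize(t["image"][95:225,315:455],None,fx=4,fy=4)[:,:,::-1])
s=grab("side"); cv2.imwrite("pics/cabs.png",cv2.resize(s["image"][230:420,320:520],None,fx=3,fy=3)[:,:,::-1])
E
```

```text
[431.15821191 250.461416   541.10708194]
[488.6 138.4] 14.5 (61.2339973449707, 44.171714782714844)
[497.4 246.1] -8.6 (61.663902282714844, 43.250701904296875)
[482.4 345.6] -16.8 (61.52668762207031, 43.34606170654297)
edge x=-0.0147*y+569.7 res 0.8336602817788616 [568.12786158 101.91043908  61.        ] [564.11902124 385.63286622  61.        ]
[[371.6  66.8  61. ]
 [371.  411.4  61. ]
 [556.1 416.1  61. ]
 [555.6  64.8  61. ]]
[[554.6 415.8  61. ]
 [564.4  64.7  61. ]]
```

View pics/cab.png

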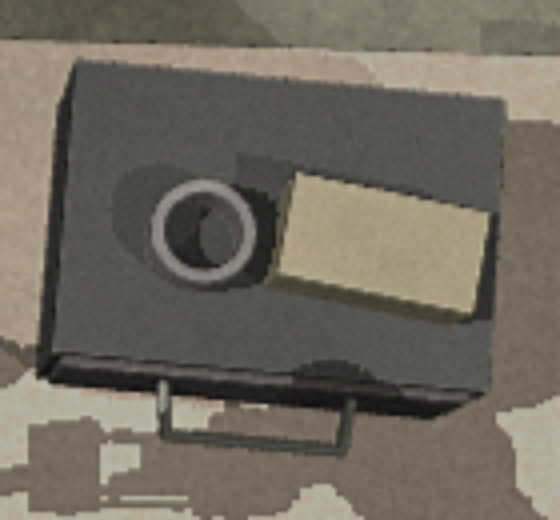

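The cabinet crop shows the handle bar from crop px (165,436) to (345,450). The tape sits at (203,230), well back from the front. The step edge is x = 569.7 − 0.0147·y. I'll tumble the first casting.

```bash
cat >> h.py <<'E'
S=0.0147; N=np.array([np.cos(S),np.sin(S)]); T=np.array([-np.sin(S),np.cos(S)])
D0=569.7*np.cos(S)                      # edge: N.p = D0
def dist(p): return N@p-D0              # >0 beyond the edge
def stxy(d,t): return N*(D0+d)+T*t
def P3(xy,z): return [float(xy[0]),float(xy[1]),float(z)]
def square_up(c,a,d=-28):
    """grip lying casting, turn square to the edge, set down with origin at d; returns t"""
    t=T@c; b=c-4*np.array([np.cos(a),np.sin(a)])
    claw.set_gripper(68,25)
    robot.move_pose(P3(b,200),R(a+np.pi/2)); robot.move_linear(P3(b,83),120); claw.set_gripper(30,25)
    robot.move_linear(P3(b,86),40)
    q=stxy(d-4,t); robot.move_linear(P3(q,86),80,rot=R(S+np.pi/2)); robot.move_linear(P3(q,83.2),25)
    claw.set_gripper(68); robot.move_linear(P3(q,200),200)
    return t
def push(t,d0=-28,end=5,z=82,half=9.5):
    claw.set_gripper(16); o=-36-half
    x=stxy(d0+o-22,t); robot.move_pose(P3(x,200),R(S+np.pi/2)); robot.move_linear(P3(x,z),150)
    robot.move_linear(P3(stxy(d0+o-4,t),z),50)
    robot.move_linear(P3(stxy(end+o,t),z),15); F=robot.get_obs()["contact_force"]
    robot.hold(0.6); return F
def up(z=220):
    p=robot.get_obs()["tcp_pos"]; robot.move_linear([p[0],p[1],z],200)
E
python3 - <<'E'
from h import *
o,_,_=deck(); c,a=o[0][:2]
t=square_up(c,a); print("t",t,robot.get_obs()["finger_gap"])
print(push(t)); f=grab("side"); cv2.imwrite("pics/t1.png",cv2.resize(f["image"][90:260,180:380],None,fx=3,fy=3)[:,:,::-1]); print(robot.get_obs()["time"])
E
```

```text
t 131.2054777671017 68.28906520637459
[ 0.49593828  0.0568655  -0.13640964]
15.0917
```

View pics/t1.png

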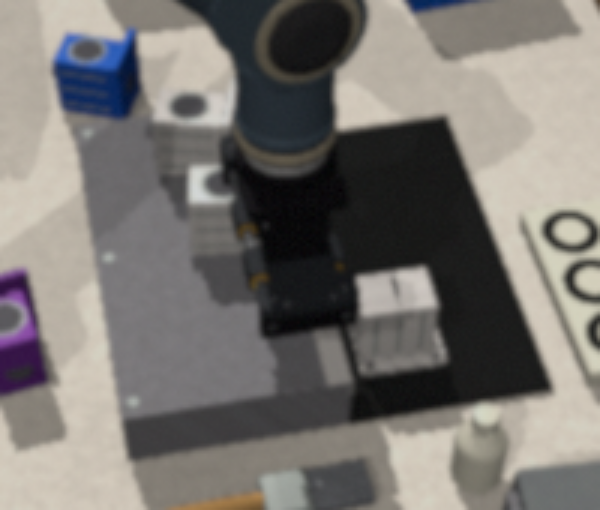

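The crop shows the first casting standing on its flange on the mat at crop px (398,320). Now the other two, measuring again before each.

Run:
```python
from h import *
up()
for i in range(2):
    robot.move_pose(*VIEW); o,_,_=deck(); o=[k for k in o if dist(k[0])<-25]; print([(k[0].round(1),round(float(k[1]),3)) for k in o])
    if len(o)!=2-i: print("count!"); break
    c,a=o[0][:2]; t=square_up(c,a); print("t",t,push(t).round(2)); up()
robot.move_pose(*VIEW); grab("wrist","w2"); f=grab("side"); cv2.imwrite("pics/t2.png",cv2.resize(f["image"][90:260,180:380],None,fx=3,fy=3)[:,:,::-1]); print(robot.get_obs()["time"])
```

```text
[(array([497.4, 246. ]), -0.153), (array([482.3, 345.6]), -0.297)]
t 238.63218218532614 [0.44 0.81 0.13]
[(array([482.3, 345.8]), -0.291)]
t 338.65333250103384 [-0.67 -0.2  -0.47]
44.725
```

View pics/t2.png

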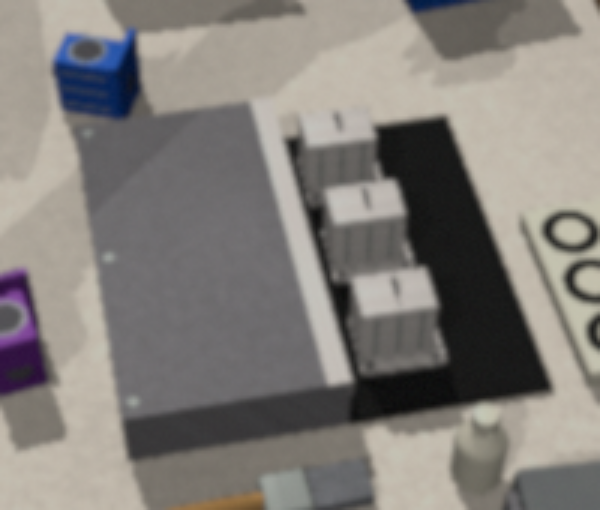

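View pics/w2.png

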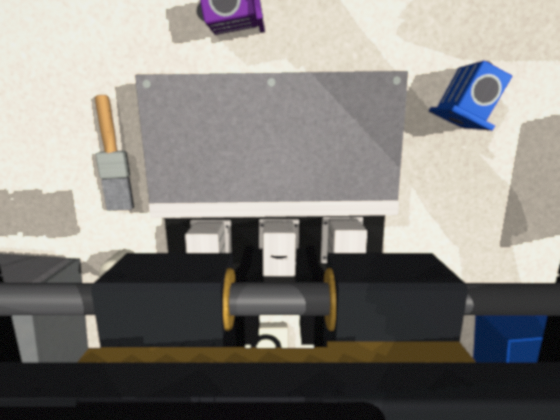

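All three castings stand on their flanges on the mat. Next I'll look at the drawer handle.

Run:
```python
from h import *
claw.set_gripper(60)
robot.move_pose([600,-100,330],R(np.pi/2)); robot.move_pose([600,-270,330],R(np.pi/2))
f=grab("wrist","w3"); np.savez("w3.npz",**{k:f[k] for k in f}); print(robot.get_obs()["q"].round(2),f["pose"][:3,3])
```

```text
[ 0.08  0.39  0.4   1.45 -0.15  1.34  2.06] [ 528.02730524 -268.87145245  492.0987021 ]
```

View pics/w3.png

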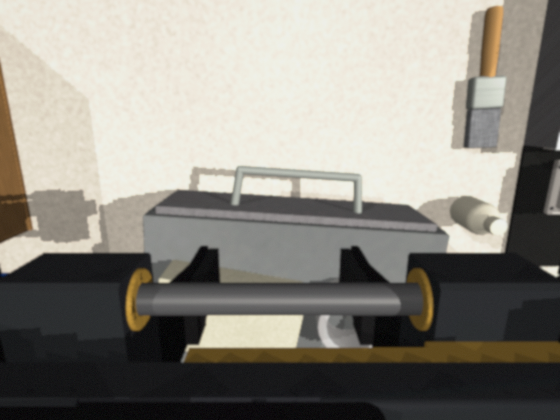

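The handle bar runs from px (238,170) to (360,177), in front of the drawer panel. Its ends give position and yaw.

```bash
cat >> h.py <<'E'
def bar(f):
    """fit the bar: grey pixels darker than the bench, first dark run per column"""
    g=cv2.GaussianBlur(cv2.cvtColor(f["image"],cv2.COLOR_RGB2GRAY),(3,3),0).astype(float); pts=[]
    for u in range(248,352,4):
        col=g[163:187,u]; w=np.clip(np.median(col)-15-col,0,None); pts.append((u,163+(w*np.arange(24)).sum()/max(w.sum(),1e-6)))
    return np.array(pts)
E
python3 - <<'E'
from h import *
f=dict(np.load("w3.npz"))
p=bar(f); P=ray(f,p,80); k=np.polyfit(P[:,1],P[:,0],1); r=P[:,0]-np.polyval(k,P[:,1]); k=np.polyfit(P[np.abs(r)<3,1],P[np.abs(r)<3,0],1)
print(k,r.round(1)); print(ray(f,[(238,170),(360,177)],80).round(1), "pan top",ray(f,[(150,213),(436,228)],110).round(1))
g=cv2.cvtColor(f["image"],cv2.COLOR_RGB2GRAY);print(g[160:190,300]);print(g[172,226:250],g[182,345:370])
E
```

```text
[3.93500141e-02 6.06052333e+02] [-0.9 -0.2 -0.4 -0.3  0.2 -0.5 -0.3 -0.2  0.6  0.8  0.2  2.7  2.8 -0.1
 -1.1 -1.  -0.6 -0.7 -0.7 -0.3 -0.1 -0.3 -0.1  0.1  0.3  0.1]
[[ 590.8 -316.3   80. ]
 [ 598.9 -172.2   80. ]] pan top [[ 635.  -413.6  110. ]
 [ 652.5  -88.6  110. ]]
[238 239 239 238 237 236 237 236 229 209 178 171 179 186 183 168 152 150
 176 203 214 216 217 216 214 213 212 210 212 212]
[176 176 175 174 173 170 168 165 157 143 138 152 166 178 179 172 163 155
 154 154 156 158 159 160] [231 231 231 231 230 229 225 212 178 137 126 141 162 179 192 195 202 219
 231 235 236 238 239 239 240]
```

```bash
cat >> h.py <<'E'
C=-0.053; U=np.array([np.cos(C),np.sin(C)]); V=np.array([-np.sin(C),np.cos(C)]); H0=np.array([595.8,-244.])
E
python3 - <<'E'
from h import *
claw.set_gripper(0,10); Rc=R(np.pi/2+C)
p=H0+23*U; robot.move_pose(P3(p,200),Rc); robot.move_linear(P3(p,100),120); robot.move_linear(P3(p,66),40); print(robot.get_obs()["contact_force"].round(2))
for s in (9,60,110,160,175,180,184,188,192,196,200):
    robot.move_linear(P3(p-s*U,66),60 if s<170 else 20); F=robot.get_obs()["contact_force"]; print(s,(F[:2]@U).round(2),F.round(1))
    if F[:2]@U>12: break
x=robot.get_obs()["tcp_pos"]; print(x, ((x[:2]-H0)@U).round(1), robot.get_obs()["time"])
robot.move_linear(P3(x[:2]+4*U,66),30); up(330)
x=robot.get_obs()["tcp_pos"]; claw.set_gripper(60); robot.move_pose([x[0]+25,x[1],330],R(np.pi/2))
f=grab("wrist","w4"); np.savez("w4.npz",**f)
E
```

```text
[-0.31  0.08  0.05]
9 0.52 [ 0.5 -0.1 -0.4]
60 0.3 [0.3 0.6 0. ]
110 -0.3 [-0.3  0.2 -0.2]
160 0.1 [ 0.1  0.  -0.4]
175 0.21 [ 0.2  0.3 -0.1]
180 0.14 [ 0.1 -0.7  0.7]
184 0.06 [0.1 0.8 0.3]
188 -0.33 [-0.3  0.1 -0.3]
192 4.93 [ 5.   0.4 -3.7]
196 12.41 [12.5  0.9 -8.5]
[ 428.4578527 -235.297282    66.8442383] -167.6 57.575
```

View pics/w4.png

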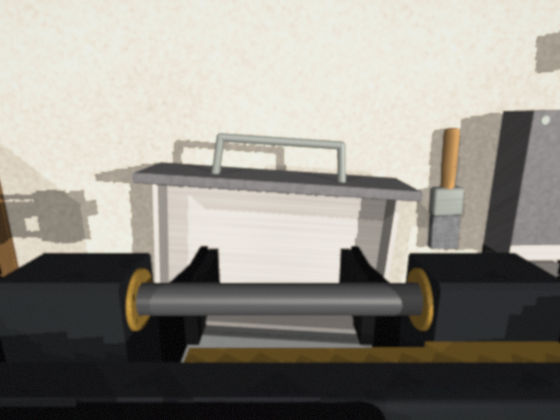

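The drawer is out to its stop. The bar is now at px (219,136)–(344,145), with the empty tray behind the panel. Now I'll measure the standing castings.

Run:
```python
from h import *
f=dict(np.load("w4.npz")); b=ray(f,[(219,136),(344,145)],80); print("bar",b.round(1),((b.mean(0)[:2]-H0)@U).round(1),((b.mean(0)[:2]-H0)@V).round(1))
robot.move_pose([550,-50,330],R(np.pi/2));robot.move_pose([640,245,380],R(np.pi/2))
f=grab("wrist"); g=cv2.cvtColor(f["image"],cv2.COLOR_RGB2GRAY); np.savez("w5.npz",**f)
cv2.imwrite("pics/w5.png",cv2.resize(f["image"][80:250,130:420],None,fx=2.7,fy=2.7,interpolation=2)[:,:,::-1])
for t in (120,150,175,195,210):
    m=(g>t).astype(np.uint8); m[250:]=0;
    for c in cv2.findContours(m,cv2.RETR_EXTERNAL,1)[0]:
        if 400<cv2.contourArea(c)<6000:
            P=ray(f,c[:,0],78)[:,:2].astype(np.float32); print(t,[np.round(a,1).tolist() for a in cv2.minAreaRect(P)])
```

```text
bar [[ 407.3 -303.6   80. ]
 [ 417.4 -159.7   80. ]] -183.9 2.6
150 [[573.7, -83.6], [61.3, 187.2], 77.8]
175 [[619.0, 143.3], [45.3, 62.5], 89.8]
175 [[617.5, 251.2], [47.5, 63.7], 89.8]
175 [[579.6, -96.1], [39.3, 169.8], 77.8]
175 [[567.6, -78.0], [8.1, 172.2], 86.2]
195 [[619.0, 143.0], [44.3, 62.5], 89.8]
195 [[617.5, 251.1], [45.3, 63.7], 89.8]
195 [[579.5, -96.8], [38.0, 167.6], 77.8]
195 [[567.5, -77.8], [6.2, 169.7], 86.2]
210 [[619.6, 143.0], [43.0, 61.3], 89.8]
210 [[617.4, 250.5], [61.8, 42.9], 0.8]
210 [[599.5, 328.5], [42.2, 62.9], 86.1]
210 [[593.9, -100.6], [36.7, 137.1], 77.8]
```

View pics/w5.png

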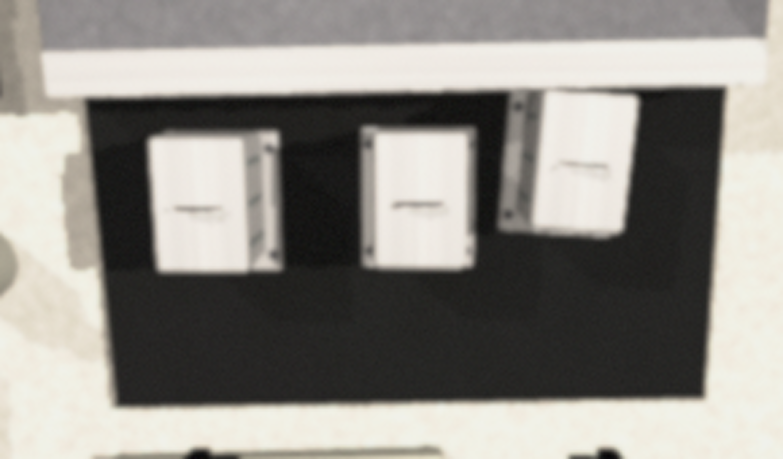

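All three stand. The third was knocked towards the step and turned about 4°; it sits at crop px (585,165). Now picking and placing, measuring before each pick.

```bash
cat >> h.py <<'E'
def mat(t=210):
    robot.move_pose([640,245,380],R(np.pi/2)); f=grab("wrist"); g=cv2.cvtColor(f["image"],cv2.COLOR_RGB2GRAY); m=(g>t).astype(np.uint8); m[250:]=0; out=[]
    for c in cv2.findContours(m,cv2.RETR_EXTERNAL,1)[0]:
        if not 400<cv2.contourArea(c)<6000: continue
        P=ray(f,c[:,0],78)[:,:2].astype(np.float32); (x,y),(w,h),a=cv2.minAreaRect(P)
        if not(35<min(w,h)<52 and 55<max(w,h)<72 and 60<y<420 and 550<x<760): continue
        a=np.deg2rad(a)+(np.pi/2 if h>w else 0); a=(a+np.pi/2)%np.pi-np.pi/2; out.append((np.array([x,y]),a))
    return sorted(out,key=lambda o:o[0][1])
def place(c,a,v):
    claw.set_gripper(60,30); robot.move_pose(P3(c,180),R(a+np.pi/2)); robot.move_linear(P3(c,36),120); claw.set_gripper(30,30)
    g=robot.get_obs()["finger_gap"]; robot.move_linear(P3(c,210),150)
    q=H0-75*U+(v+1)*V; Rc=R(C+np.pi/2)
    robot.move_linear(P3(q,210),220,rot=Rc); robot.move_linear(P3(q,62),120); robot.move_linear(P3(q,53),25)
    F=robot.get_obs()["contact_force"]; claw.set_gripper(58); robot.move_linear(P3(q,210),150); return g,F.round(1)
E
python3 - <<'E'
from h import *
o=mat(); print(o); print(place(*o[0],-92)); 
robot.move_linear([440,-80,330],300,rot=R(np.pi/2)) 
f=grab("top"); cv2.imwrite("pics/d1.png",cv2.resize(f["image"][120:280,320:460],None,fx=4,fy=3.5)[:,:,::-1]); print(robot.get_obs()["time"])
E
```

```text
[(array([619.38879395, 142.98460388]), np.float64(-0.0019018964924804038)), (array([617.65960693, 250.72743225]), np.float64(-0.0018443722129344309)), (array([599.51281738, 328.49398804]), np.float64(-0.06737970663371318))]
(45.616500738196535, array([-0.7, -0.4, -4.8]))
74.75
```

View pics/d1.png

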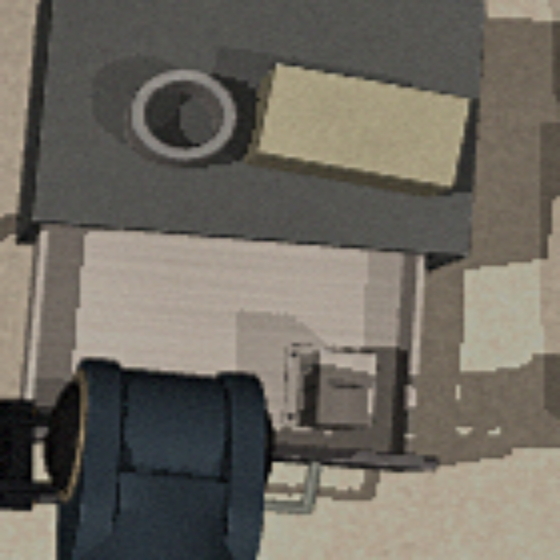

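The first casting stands in the right part of the tray at crop px (340,390), clear of the walls. Now the other two.

```bash
sed -i 's/P3(q,53),25/P3(q,52.2),25/' h.py
python3 - <<'E'
from h import *
for v in (0,92):
    o=mat(); print(o)
    if len(o)!=(2 if v==0 else 1): print("count"); break
    print(place(*o[0],v))
robot.move_linear([470,0,330],300,rot=R(np.pi/2)); robot.move_pose([500,150,330],R(np.pi/2))
f=grab("top"); cv2.imwrite("pics/d2.png",cv2.resize(f["image"][120:280,260:460],None,fx=4,fy=3.5)[:,:,::-1]); print(robot.get_obs()["time"])
E
```

```text
[(array([617.23217773, 250.8120575 ]), np.float64(-0.0028443892022593786)), (array([599.48852539, 328.58441162]), np.float64(-0.0668819618259775))]
(46.02917413104718, array([ 0.3,  0.4, -0.7]))
[(array([599.49505615, 328.56109619]), np.float64(-0.06714814477693132))]
(45.74945743993471, array([ 0.1, -0.1, -0.6]))
100.3083
```

View pics/d2.png

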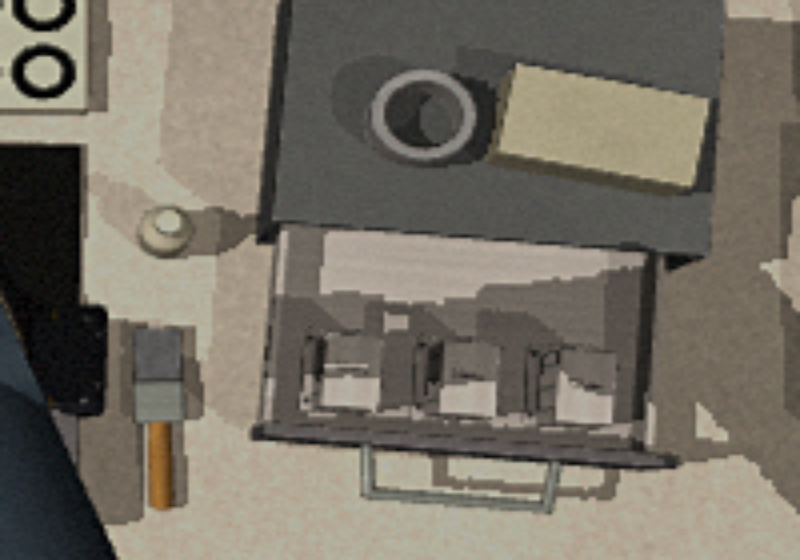

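All three stand in a row in the tray, at crop px (350,370), (470,375) and (585,380). Pushing the drawer shut.

Run:
```python
from h import *
claw.set_gripper(0,10); Rc=R(np.pi/2+C); w=lambda s:P3(H0+s*U+1*V,64)
p=w(-211); robot.move_pose([470,0,330],Rc); robot.move_pose([p[0],p[1],220],Rc); robot.move_linear(p,120)
robot.move_linear(w(-199),20); robot.move_linear(w(-30),60)
s=-30
while s<15:
    s+=3; robot.move_linear(w(s),15); F=robot.get_obs()["contact_force"]; print(s,(F[:2]@U).round(1))
    if F[:2]@U<-14: break
robot.hold(0.3); x=robot.get_obs()["tcp_pos"]; print(((x[:2]-H0)@U).round(1))
robot.move_linear(w(s-25),60); up(250); robot.move_pose([500,150,330],R(np.pi/2))
f=grab("top"); cv2.imwrite("pics/e.png",cv2.resize(f["image"][95:280,160:460],None,fx=2.6,fy=2.6)[:,:,::-1]); print(robot.get_obs()["time"])
```

```text
-27 0.8
-24 0.5
-21 -0.4
-18 -0.3
-15 -0.3
-12 1.1
-9 -2.4
-6 -9.3
-3 -14.4
-8.9
114.9917
```

View pics/e.png

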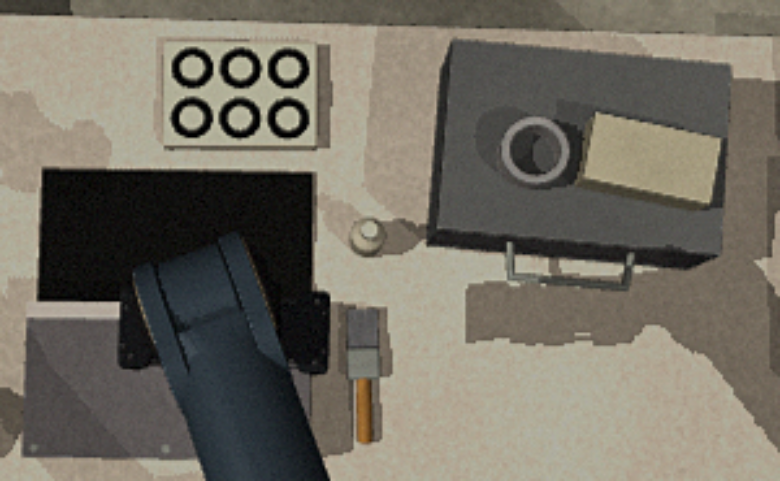

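The drawer travelled about 189 mm to a firm stop, so it is fully shut. The other objects are where they were.

```bash
python3 -c "
from h import *
print(job.close_job())"
```

```text
the job is handed in; nothing more can be done
None
```

I tumbled all three castings over the edge onto the mat, each landing on its flange, then put them standing in the drawer, pushed it fully shut and handed in the job at about 115 s; the handing-in call gave no verdict.

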